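# Set the recipe screen to its reading angle

### The arm

A 6-joint arm with a two-finger parallel gripper is mounted at the origin on a cart in front of the work surface, level with it; the furniture and walls round the work are solid. World frame = base frame: x ahead of the robot, y to its left, z up, the work surface at z = 0. Lengths are in m, angles in rad, forces in N, time in s.
With the tool pointing down it reaches from about 0.275 to 0.975 m from the base axis. Payload 8.4 kg.
Tool frame: the origin (TCP) lies midway between the tips of the shut fingers; the grasp point (between the pads) lies 19 mm behind it; z points along the fingers, y is the line along which they close (so a half turn about z gives the same grasp; the last joint's range is limited). The gripper opens to 92 mm and grips with 3 to 60 N. Pads are 20 mm wide; open, the fingers measure 128 mm over their backs; the gripper's body (75 mm by 189 mm) begins 69 mm behind the grasp point.
Start: joints at [-1.221, 0.353, 1.633, -0, 1.155, -0.002], TCP at [0.215, -0.587, 0.215] pointing down, gripper open.
Joint ranges: [-2.63, 2.63], [-0.92, 2.1], [0.06, 2.66], [-1.3, 4.44], [0, 2.69], [-3.02, 3.02]. Speed limits (rad/s): [2.22, 2.22, 2.79, 3.14, 3.14, 3.14].

### API

Orientations are given as [roll, pitch, yaw] about the fixed x, y, z axes, in that order (R = Rz(yaw) Ry(pitch) Rx(roll)).
In Python, from bench import sense, optics, arm gives the robot as it stands. The module is installed in compiled form; this text tells all that it offers.
- The arm moves only by the tool drive_tool, never from a script. Its argument "increments" is a list of rows, each an object with "fingers": the gripper command: -1 is shut, 1 is fully open, values between are in proportion; "dp": the shift along the tool's x, y, z in mm, a list of three; "yaw": the turn about the tool's z in degrees. In form: [{"fingers": fingers, "dp": [tx, ty, tz], "yaw": yaw}, ...]. A call has 1 to 8 rows; each row is the pose to reach, as a shift and turn from the pose commanded when the call began, along the tool's axes at that moment; what a row does not reach only later rows make up. A row lasts 1/12 s, in which the tool goes at most 41.7 mm and 7.16 degrees, less where a joint would pass 70% of its speed; a pose out of reach is approached as far as the arm can. A call with a gripper value outside its range is refused whole. The fingers move at their own pace and stop on an object; "grip_force" is the grip in N (left out, the last holds). Time passes only in rows, so rows that repeat a pose let the fingers close. It gives the time, the measured TCP pose, the force, the opening and the grip force at its end, in the units of the state.
- sense(): the state, without advancing time (a new reading comes with each control period).
- optics.camera(name): name is "scene" or "top" or "wrist"; returns (picture, depth): 420x560x3 uint8, red, green, blue; 420x560 float32, m along the optical axis (not along the pixel's ray), 0 where there is no reading.
- optics.camera_info(name): a dict with "fx", "fy", "cx", "cy" (pixels), "rvec" (rotation vector, rad) and "tvec" (3), from world to camera coordinates, as OpenCV has them. Camera axes: x right, y down, z forward; pixel columns grow to the right and rows downward; lengths in m; the calibration is good to about 2 mm. A picture is of the moment at which its call begins: read the wrist's pose just before it. camera_info takes no time and is no camera call; for the wrist camera it gives the pose at the moment of the call.
- arm.sign_off(): hands the job in; it is judged then, once.
The state is a dict: "clock": time; "qpos": joint angles; "joint_vel": joint speeds; "joint_torque": joint torques, N m; "ee_pos": TCP position; "orientation": TCP orientation; "force": force on the tool from outside, world axes, zero at the start; "wrist_torque": the same for the moment, N m; "opening": finger opening in m; "grip_force": force on a finger pad.
Only numpy, scipy, OpenCV 4.12 (cv2) and the standard library are available. Lean on these libraries where they do the work, as an engineer would, in place of code of your own. Each camera call takes 0.05 s, during which the arm holds its last target. There are 200 camera calls.

### The job

Raise the black recipe screen on its stiff hinge, by the orange tab at its top, until it leans back about 20 degrees from upright, then let go so that it stays at that angle by itself. Leave the wooden cookbook rest beside it as it is.

Things in the scene. Friction and masses are not known exactly. Their poses are not given: they have to be found in the camera images.
- screen_panel (a joint): Hinge of the black recipe screen, rad: the panel's elevation above level. 0 = flat back (away from the robot), 1.571 = upright, so 20 degrees back from upright is 1.22; stops at 0 and 1.75. Starts leaning far back, 0.26 to 0.61. Stiff (about 0.6 N m of friction, 3 to 6 N at the tab to raise it): it stays where it is left.
- screen_tab (a point): Grip point in the screen's orange tab, a tongue in the panel's plane 22 mm wide (y) and 12 thick (z), reaching 55 mm past the middle of the panel's far edge; the point is 20 mm from its tip. x: hinge to tip; y: along the hinge; z: out of the lit face. Pinched from above across its width it turns between the pads. Panel 180 mm wide, 130 long, 10 thick, black round a lit page.
- screen_hinge (a point): Middle of the screen's hinge line, 30 mm above the worktop, on its silver-grey base (165 mm deep, 180 wide, 14 high), which is fixed to the worktop. x: level, from the hinge backwards under the leaning panel; y: along the hinge; z: up. At joint value q the tab's grip point lies at (165 cos q, 0, 165 sin q) mm in this frame.
- rest_tab (a point): Grip point in the dark wooden tab of the cookbook rest, a bystander of the screen's size and build with the same kind of hinge, in plain light wood with three dark grooves and a ledge. It stands beside the screen; either may be the left one. To be left as it is.

How it is judged:
By the outcome, as a careful person would: the job done as asked, in the order asked, and still so for the second after the job is handed in, with the robot touching nothing.
It also fails if it takes over 32 s, if anything falls off the work surface, if the arm or the gripper's body presses on something with over 40 N, if the wrist force passes 120 N, or if a joint passes its speed limit or range.

## Working session

There is one attempt and no reset: what is moved stays moved. The work goes in short steps, Python scripts to look and compute and a tool call to move; the robot and the scene stay as the last step left them, time stands still between calls to the robot, and variables do not carry over. Pictures are saved under pics/ and viewed, at most 10 in all, crops included, and the job is handed in when it is done.

Besides the shell and the picture viewer there is one more tool, called as name(argument=value, ...) on one line, values as JSON. drive_tool: Moves the arm, as the interface text tells. Its arguments: {"type":"object","properties":{"increments":{"type":"array","items":{"type":"object","properties":{"fingers":{"type":"number"},"dp":{"type":"array","items":{"type":"number"}},"yaw":{"type":"number"}}}},"grip_force":{"type":"number"}},"required":["increments"]}

```bash
mkdir -p pics; cat > h.py <<'E'
import numpy as np, cv2
from bench import sense, optics, arm
def cam(n):
    i=optics.camera_info(n); p,d=optics.camera(n)
    R,_=cv2.Rodrigues(np.array(i["rvec"],float)); t=np.array(i["tvec"],float).ravel()
    v,u=np.indices(d.shape)
    P=np.stack([(u-i["cx"])/i["fx"]*d,(v-i["cy"])/i["fy"]*d,d],-1)
    W=(P-t)@R
    W[d==0]=np.nan
    return p,d,W
def save(n,p): cv2.imwrite(f"pics/{n}.png",p[:,:,::-1])
E
python3 - <<'E'
from h import *
s=sense();print(s)
for n in("scene","top"):
    p,d,W=cam(n); save(n+"0",p)
    hsv=cv2.cvtColor(p,cv2.COLOR_RGB2HSV)
    m=(cv2.inRange(hsv,(5,170,120),(20,255,255))>0).astype(np.uint8)
    k,l,st,c=cv2.connectedComponentsWithStats(m)
    for j in range(1,k):
        if st[j,4]>25:
            q=W[l==j]; print(n,st[j],c[j],np.nanmedian(q,0),np.nanpercentile(q,5,0),np.nanpercentile(q,95,0))
E
```

```text
{'clock': 0.0, 'qpos': array([-1.22141089e+00,  3.53651245e-01,  1.63411223e+00,  6.51476642e-06,
        1.15519423e+00, -2.39604829e-03]), 'joint_vel': array([-0.00042282,  0.00076578, -0.00025126,  0.00093228,  0.00090228,
        0.00138731]), 'joint_torque': array([ 8.99748793e-04, -5.93837464e+01, -3.34214401e+01,  6.98223151e-02,
        2.31083779e-02, -1.23139121e-04]), 'ee_pos': array([ 0.21519531, -0.58626875,  0.21387113]), 'orientation': array([-3.14022762e+00, -9.22730839e-06,  3.51778845e-01]), 'force': array([-0.53235847,  0.01491159, -1.34034705]), 'wrist_torque': array([ 0.01192771, -0.00930236,  0.02960919]), 'grip_force': 0.0, 'opening': 0.09194503266116598}
scene [306 128  18  16 120] [313.98333333 135.95      ] [ 0.5760599  -0.27369938  0.09015456] [ 0.55346581 -0.28634059  0.08085514] [ 0.60030146 -0.26209983  0.09965436]
scene [306 146  31  23 183] [320.85245902 157.41530055] [ 0.52687255 -0.21436453  0.06568679] [ 0.49777245 -0.25190714  0.0565598 ] [ 0.55519193 -0.18895214  0.07658434]
scene [206 155  43  21 135] [225.84444444 167.07407407] [ 0.71435799 -0.01528946  0.09283644] [ 0.65224207 -0.07761851  0.05362218] [0.73326787 0.00914263 0.10150966]
top [265 116  39  37 382] [283.97905759 139.92408377] [ 0.70126212 -0.03639786  0.00875738] [ 0.6597198  -0.06602722  0.00462832] [ 0.72773485 -0.00076126  0.10060105]
top [395 173  17  29 265] [402.86415094 187.09433962] [ 0.57716962 -0.27523513  0.09079147] [ 0.55462566 -0.28755034  0.08067055] [ 0.60041589 -0.26347882  0.10048184]
```

View pics/scene0.png

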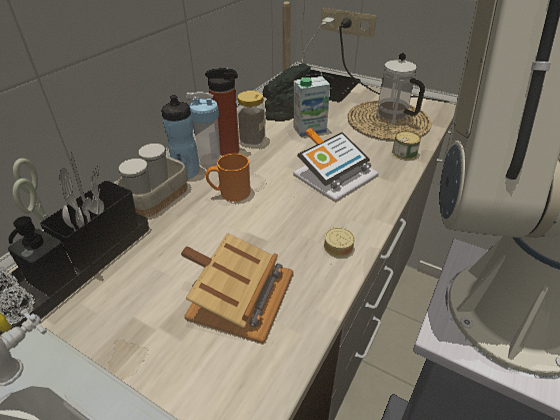

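View pics/top0.png

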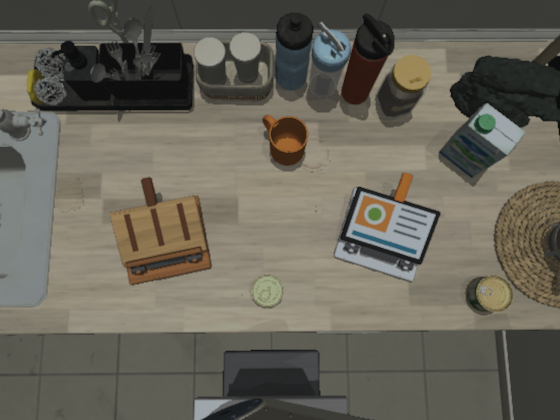

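The screen is the right-hand object in the top view, with its orange tab at about (403,187). The rest is at (160,240). The tall carton is at (480,140), behind and to the right of the tab. Next I'll fit the panel plane and axes.

```bash
cat > fit.py <<'E'
from h import *
def tab(n,roi):
    p,d,W=cam(n); r0,r1,c0,c1=roi
    hsv=cv2.cvtColor(p,cv2.COLOR_RGB2HSV)
    m=np.zeros(d.shape,bool); m[r0:r1,c0:c1]=True
    o=m&(cv2.inRange(hsv,(5,170,100),(20,255,255))>0)
    return p,d,W,m,o
E
python3 - <<'E'
from fit import *
p,d,W,m,o=tab("top",(165,290,330,445))
k,l,st,c=cv2.connectedComponentsWithStats(o.astype(np.uint8)); 
j=l[187,403]; T=W[l==j]; 
# panel: interior polygon
poly=np.zeros(d.shape,np.uint8); cv2.fillPoly(poly,[np.array([[365,196],[430,214],[418,252],[350,230]])],1)
P=W[poly>0]; P=P[~np.isnan(P).any(1)]
c0=P.mean(0); u,s,vt=np.linalg.svd(P-c0); n=vt[2]*np.sign(vt[2][2]); print("normal",n,"resid",s[2]/len(P)**.5)
q=np.arctan2(np.hypot(n[0],n[1]),n[2]); 
# normal = (-sin q * h, cos q)
h=-n[:2]/np.hypot(*n[:2]); print("q",q,"az",np.degrees(np.arctan2(h[1],h[0])))
# panel outline: minAreaRect of plane-points in plane coords
ex=np.array([*(h*np.cos(q)),np.sin(q)]); ey=np.array([-h[1],h[0],0])
on=m&(np.abs((W-c0)@n)<.006)
k,l2,st2,_=cv2.connectedComponentsWithStats(on.astype(np.uint8)); on=l2==l2[225,390]
A=np.stack([(W[on]-c0)@ex,(W[on]-c0)@ey],1)*1000
print("extent",np.percentile(A,[0.5,2,98,99.5],axis=0))
t=np.stack([(T-c0)@ex,(T-c0)@ey,(T-c0)@n],1)*1000
print("tab",np.nanpercentile(t,[2,50,98],axis=0))
tt=T[np.abs(t[:,2])<8]; a=tt[:,:2]-tt[:,:2].mean(0); print("tabaz",np.degrees(np.arctan2(*np.linalg.svd(a,full_matrices=False)[2][0][::-1])))
tip=np.nanpercentile(t[:,0],98.5); ty=np.nanmedian(t[:,1])
for zz in(-5,):
  g=c0+ex*(tip-20)/1e3+ey*ty/1e3+n*zz/1e3; print("grip",g,"hinge",g-ex*.165)
E
```

```text
normal [-0.34419333  0.10772728  0.93269812] resid 0.0018239742882702682
q 0.3689733078806328 az -17.37932764249321
extent [[-82.15963637 -87.75116688]
 [-78.0197078  -84.24286379]
 [ 86.75797831  86.35712924]
 [102.63901322  89.43883112]]
tab [[ 5.12069204e+01 -8.17907847e+00 -5.45792896e+00]
 [ 7.85760336e+01  1.22684961e+00 -9.09605498e-02]
 [ 1.06433448e+02  1.03278774e+01  3.06780870e+00]]
tabaz 161.920663902293
grip [ 0.58609967 -0.27786171  0.0893667 ] hinge [ 0.43923008 -0.23189376  0.02985812]
```

```bash
python3 - <<'E'
from h import *
g=np.array([.586,-.278]);a=np.radians(-17.4);h=np.array([np.cos(a),np.sin(a)]);e=np.array([-h[1],h[0]])
for n in("top","scene"):
    p,d,W=cam(n); V=W.reshape(-1,3); V=V[~np.isnan(V).any(1)]
    x=(V[:,:2]-g)@h; y=(V[:,:2]-g)@e
    for zl,zh in((.015,.08),(.08,.14),(.14,.4)):
        z=(V[:,2]>zl)&(V[:,2]<zh)
        for s in(-1,1):
            k=z&(x>-.06)&(x<.06)&(s*y>.02)&(s*y<.25); print(n,zl,"side",s,"nearest",np.percentile(np.abs(y[k]),[.5,3,20]).round(3) if k.sum()>5 else None,k.sum())
        k=z&(abs(y)<.1)&(x>.0)&(x<.3); print("  ahead",np.percentile(x[k],[.5,5]).round(3) if k.sum()>5 else None)
    k=(V[:,2]>.07)&(V[:,0]>.1)&(V[:,0]<.55)&(V[:,1]>-.7)&(V[:,1]<-.3)
    print("path obst",V[k].max(0) if k.any() else None,k.sum())
E
```

```text
top 0.015 side -1 nearest [0.02  0.022 0.034] 430
top 0.015 side 1 nearest [0.021 0.023 0.042] 661
  ahead [0.111 0.116]
top 0.08 side -1 nearest [0.023 0.024 0.039] 46
top 0.08 side 1 nearest [0.023 0.029 0.068] 195
  ahead [0.001 0.012]
top 0.14 side -1 nearest None 0
top 0.14 side 1 nearest None 0
  ahead [0.114 0.12 ]
path obst [ 0.54498682 -0.30049374  0.08337065] 389
scene 0.015 side -1 nearest [0.021 0.022 0.033] 135
scene 0.015 side 1 nearest [0.022 0.026 0.055] 410
  ahead [0.11  0.116]
scene 0.08 side -1 nearest [0.023 0.024 0.03 ] 12
scene 0.08 side 1 nearest [0.027 0.062 0.22 ] 158
  ahead [0.002 0.111]
scene 0.14 side -1 nearest None 0
scene 0.14 side 1 nearest None 0
  ahead [0.112 0.117]
path obst [ 0.54160288 -0.30008211  0.23016422] 1770
```

drive_tool(increments=[{"fingers": 0.4, "dp": [38, -13, 5], "yaw": 5}, {"fingers": 0.4, "dp": [76, -27, 11], "yaw": 10}, {"fingers": 0.4, "dp": [114, -40, 16], "yaw": 15}, {"fingers": 0.4, "dp": [151, -54, 21], "yaw": 20}, {"fingers": 0.4, "dp": [189, -67, 27], "yaw": 25}, {"fingers": 0.4, "dp": [227, -81, 32], "yaw": 30}, {"fingers": 0.4, "dp": [265, -94, 37], "yaw": 35}, {"fingers": 0.4, "dp": [303, -108, 43], "yaw": 37.6}], grip_force=20)

```text
clock: 0.92
ee_pos: [0.464, -0.3796, 0.1716]
orientation: [3.141, -0.001, -0.309]
force: [0.3, -0.3, 0.3]
opening: 0.0643
grip_force: 0.0
```

```bash
cat > go.py <<'E'
from h import *; import sys
s=sense(); y=s["orientation"][2]; D=(np.array(eval(sys.argv[1]))-s["ee_pos"])*1e3
print(s["clock"],s["ee_pos"].round(4),s["orientation"].round(4),"F",s["force"].round(1),s["opening"])
print("dp",[round(v,1) for v in(D[0]*np.cos(y)+D[1]*np.sin(y),D[0]*np.sin(y)-D[1]*np.cos(y),-D[2])],"yaw",np.degrees(y)+17.4)
E
python3 go.py "[.586,-.278,.150]"
```

```text
0.9167 [ 0.464  -0.3796  0.1716] [ 3.1414e+00 -5.0000e-04 -3.0940e-01] F [ 0.3 -0.3  0.3] 0.06430778796963639
dp [np.float64(85.3), np.float64(-133.9), np.float64(21.6)] yaw -0.32981798279964636
```

drive_tool(increments=[{"fingers": 0.4, "dp": [20, -32, 5], "yaw": 0}, {"fingers": 0.4, "dp": [41, -64, 10], "yaw": 0}, {"fingers": 0.4, "dp": [61, -95, 15], "yaw": 0}, {"fingers": 0.4, "dp": [80, -128, 21], "yaw": 0}, {"fingers": 0.4, "dp": [81, -128, 21], "yaw": 0}, {"fingers": 0.4, "dp": [81, -128, 21], "yaw": 0}])

```text
clock: 1.42
ee_pos: [0.5792, -0.2815, 0.1499]
orientation: [-3.141, 0.001, -0.301]
force: [-0.3, -0.5, -0.2]
opening: 0.0646
grip_force: 0.0
```

```bash
python3 go.py "[.586,-.278,.070]"; python3 - <<'E'
from h import *
p,d,W=cam("wrist"); save("w1",p)
hsv=cv2.cvtColor(p,cv2.COLOR_RGB2HSV)
o=(cv2.inRange(hsv,(5,170,100),(20,255,255))>0).astype(np.uint8)
k,l,st,c=cv2.connectedComponentsWithStats(o)
a=np.radians(-17.4);h=np.array([np.cos(a),np.sin(a)]);e=np.array([-h[1],h[0]])
for j in range(1,k):
    if st[j,4]>100:
        q=W[l==j]; q=q[~np.isnan(q).any(1)]; r=np.c_[(q[:,:2]-[.586,-.278])@h,(q[:,:2]-[.586,-.278])@e,q[:,2]]
        print(st[j],np.percentile(r,[2,50,98],axis=0).round(4).tolist())
E
```

```text
1.4167 [ 0.5792 -0.2815  0.1499] [-3.1415e+00  9.0000e-04 -3.0120e-01] F [-0.3 -0.5 -0.2] 0.06455871401318122
dp [np.float64(5.4), np.float64(-5.3), np.float64(79.9)] yaw 0.1421784001344406
[ 260  189   27   64 1553] [[-0.0342, -0.011, 0.0829], [-0.0031, -0.0021, 0.0953], [0.0198, 0.0072, 0.1023]]
```

View pics/w1.png

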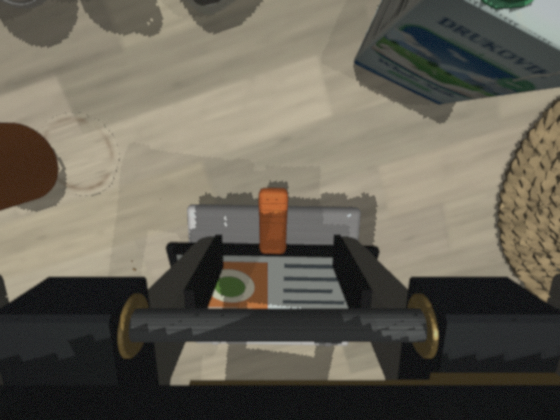

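The wrist view shows the tab at (273,220), between the open fingers and aligned with the tool. The measured tip is 20 mm beyond my grip point and 2 mm to the right of it. I'll go down and close.

drive_tool(increments=[{"fingers": 0.4, "dp": [5, -3, 25], "yaw": 0}, {"fingers": 0.4, "dp": [5, -3, 50], "yaw": 0}, {"fingers": 0.4, "dp": [5, -3, 70], "yaw": 0}, {"fingers": 0.4, "dp": [5, -3, 79], "yaw": 0}, {"fingers": 0.4, "dp": [5, -3, 79], "yaw": 0}, {"fingers": -1, "dp": [5, -3, 79], "yaw": 0}, {"fingers": -1, "dp": [5, -3, 79], "yaw": 0}, {"fingers": -1, "dp": [5, -3, 79], "yaw": 0}], grip_force=20)

```text
clock: 2.13
ee_pos: [0.5847, -0.2825, 0.0732]
orientation: [3.141, -0.002, -0.305]
force: [0.5, -0.6, 0.3]
opening: 0.0464
grip_force: 0.0
```

drive_tool(increments=[{"fingers": -1, "dp": [0, 0, 0], "yaw": 0}, {"fingers": -1, "dp": [0, 0, 0], "yaw": 0}, {"fingers": -1, "dp": [0, 0, 0], "yaw": 0}, {"fingers": -1, "dp": [0, 0, 0], "yaw": 0}])

```text
clock: 2.47
ee_pos: [0.585, -0.2795, 0.072]
orientation: [-3.138, -0.001, -0.306]
force: [2.2, 6.2, 3.1]
opening: 0.0219
grip_force: 20.0
```

```bash
python3 go.py "[.586,-.278,.071]"; python3 - <<'E'
from h import *
p,d,W=cam("wrist"); save("w2",p)
s=sense(); print(s["grip_force"],s["opening"])
# arc plan: hinge estimate, grip on circle
q0=np.arcsin((s["ee_pos"][2]+.019-.030)/.165); print("q0",q0)
for q in np.linspace(q0,1.22,17): print(round(q,3),(165*(np.cos(q)-np.cos(q0))).round(1),(-165*(np.sin(q)-np.sin(q0))).round(1))
E
```

```text
2.4667 [ 0.585  -0.2795  0.072 ] [-3.1376e+00 -7.0000e-04 -3.0610e-01] F [2.2 6.2 3.1] 0.021873157944761894
dp [np.float64(0.5), np.float64(-1.7), np.float64(1.0)] yaw -0.13964339551364446
20.007127225399017 0.021712181936207345
q0 0.37882216964910304
0.379 0.0 -0.0
0.431 -3.4 -8.0
0.484 -7.3 -15.8
0.537 -11.5 -23.3
0.589 -16.1 -30.7
0.642 -21.1 -37.7
0.694 -26.5 -44.5
0.747 -32.2 -51.1
0.799 -38.3 -57.3
0.852 -44.7 -63.2
0.905 -51.3 -68.7
0.957 -58.3 -73.9
1.01 -65.5 -78.7
1.062 -73.0 -83.1
1.115 -80.7 -87.1
1.167 -88.5 -90.7
1.22 -96.6 -93.9
```

View pics/w2.png

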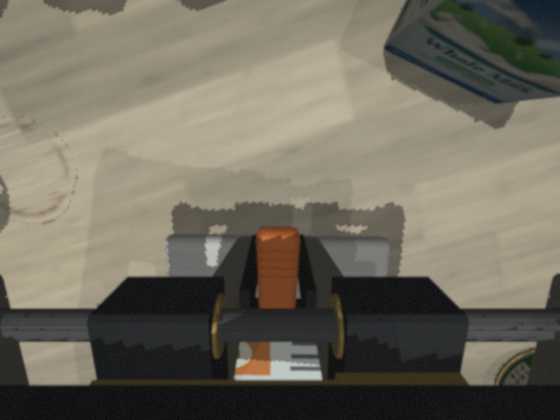

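The grip holds: the opening is 22 mm, which matches the tab width, and the tab at (278,270) is between the pads. I'll raise it along the arc, easing out the 2 mm side offset.

drive_tool(increments=[{"fingers": -1, "dp": [-3.4, -1, -8], "yaw": 0}, {"fingers": -1, "dp": [-7.3, -2, -15.8], "yaw": 0}, {"fingers": -1, "dp": [-11.5, -2, -23.3], "yaw": 0}, {"fingers": -1, "dp": [-16.1, -2, -30.7], "yaw": 0}, {"fingers": -1, "dp": [-21.1, -2, -37.7], "yaw": 0}, {"fingers": -1, "dp": [-26.5, -2, -44.5], "yaw": 0}, {"fingers": -1, "dp": [-32.2, -2, -51.1], "yaw": 0}, {"fingers": -1, "dp": [-38.3, -2, -57.3], "yaw": 0}], grip_force=25)

```text
clock: 3.18
ee_pos: [0.5483, -0.2673, 0.1295]
orientation: [-3.14, -0.001, -0.305]
force: [5.3, 5.6, -5.1]
opening: 0.0218
grip_force: 25.0
```

```bash
python3 go.py "[.585-.0966*.954,-.2795+.0966*.299,.166]"; python3 -c "
from h import *
p,d,W=cam('scene');save('s2',p[90:230,230:440].repeat(3,0).repeat(3,1))"
```

```text
3.1833 [ 0.5483 -0.2673  0.1295] [-3.1398e+00 -1.1000e-03 -3.0520e-01] F [ 5.3  5.6 -5.1] 0.02176750798259275
dp [np.float64(-57.9), np.float64(0.7), np.float64(-36.5)] yaw -0.08577625821065737
```

View pics/s2.png

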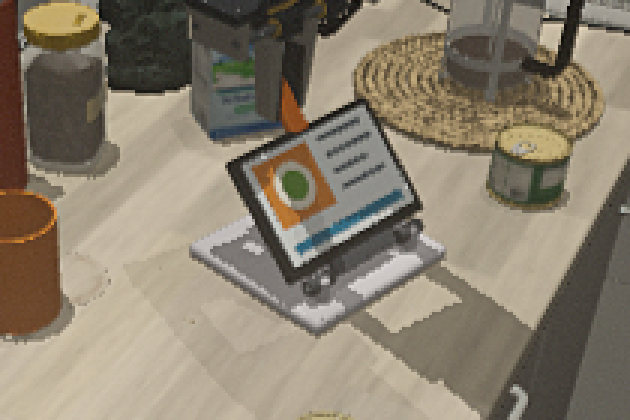

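The panel is following the tab and is about halfway up, with the tab held at (290,105) in the crop. I'll continue along the arc.

drive_tool(increments=[{"fingers": -1, "dp": [-6.4, -1, -5.9], "yaw": 0}, {"fingers": -1, "dp": [-13, -1, -11.4], "yaw": 0}, {"fingers": -1, "dp": [-20, -2, -16.6], "yaw": 0}, {"fingers": -1, "dp": [-27.2, -2, -21.4], "yaw": 0}, {"fingers": -1, "dp": [-34.7, -2, -25.8], "yaw": 0}, {"fingers": -1, "dp": [-42.4, -2, -29.8], "yaw": 0}, {"fingers": -1, "dp": [-50.2, -2, -33.4], "yaw": 0}, {"fingers": -1, "dp": [-58.3, -2, -36.6], "yaw": 0}])

```text
clock: 3.9
ee_pos: [0.4928, -0.2489, 0.1663]
orientation: [-3.141, -0.001, -0.305]
force: [5.1, -0.3, -3.4]
opening: 0.0216
grip_force: 25.0
```

drive_tool(increments=[{"fingers": -1, "dp": [0, 0, 0], "yaw": 0}, {"fingers": -1, "dp": [0, 0, 0], "yaw": 0}])

```text
clock: 4.07
ee_pos: [0.4923, -0.2487, 0.1664]
orientation: [-3.141, 0.0, -0.305]
force: [0.0, 0.9, 5.2]
opening: 0.0219
grip_force: 25.0
```

```bash
cat > ang.py <<'E'
from h import *; import sys
s=sense(); print(s["ee_pos"].round(4),s["force"].round(1),s["opening"])
a=np.radians(-17.4);h=np.array([np.cos(a),np.sin(a)]);e=np.array([-h[1],h[0]]);H=np.array([.4392,-.2319])
g=(s["ee_pos"][:2]-H)@h; z=s["ee_pos"][2]+.019-.03; print("q from tcp",np.arctan2(z,g),np.hypot(z,g))
p,d,W=cam("scene"); save(sys.argv[1],p[90:230,230:440].repeat(3,0).repeat(3,1))
V=W.reshape(-1,3);V=V[~np.isnan(V).any(1)]
x=(V[:,:2]-H)@h;y=(V[:,:2]-H)@e;z=V[:,2]-.03
k=(abs(y)<.08)&(z>.025)&(z<.11)&(x>-.05)&(x<.12); print(k.sum())
P=np.c_[x,y,z][k]
for _ in range(4):
    c=np.median(P,0) if _==0 else P.mean(0); n=np.linalg.svd(P-c,full_matrices=False)[2][2]; r=(P-c)@n; P=P[abs(r)<max(.004,2*np.median(abs(r)))]
n*=-np.sign(n[0]); print("n",n,"q plane",np.arctan2(-n[0],n[2]),r.std(),len(P))
E
python3 ang.py s3
```

```text
[ 0.4923 -0.2487  0.1664] [0.  0.9 5.2] 0.02188003389754372
q from tcp 1.226446549880743 0.1650954240383378
1455
n [-0.93187167  0.01353794  0.3625354 ] q plane 1.1997737412556875 0.0013729180707899662 1448
```

View pics/s3.png

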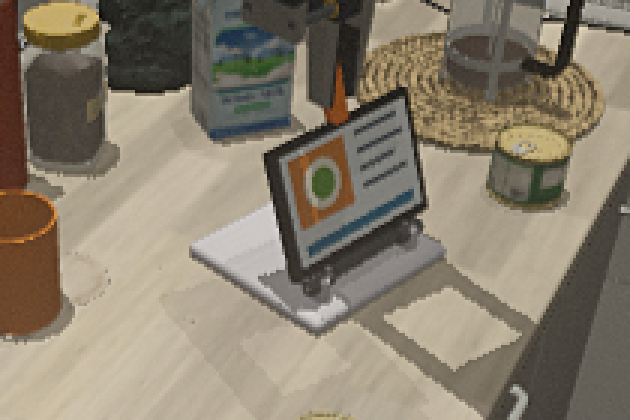

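The panel is standing at about 1.21 rad by both estimates. I'll open the fingers and retreat straight up.

drive_tool(increments=[{"fingers": -0.1, "dp": [0, 0, 0], "yaw": 0}, {"fingers": 0.2, "dp": [0, 0, 0], "yaw": 0}, {"fingers": 0.4, "dp": [0, 0, 0], "yaw": 0}, {"fingers": 0.4, "dp": [0, 0, 0], "yaw": 0}, {"fingers": 0.4, "dp": [0, 0, -15], "yaw": 0}, {"fingers": 0.4, "dp": [0, 0, -40], "yaw": 0}, {"fingers": 0.4, "dp": [0, 0, -75], "yaw": 0}, {"fingers": 0.4, "dp": [0, 0, -110], "yaw": 0}])

```text
clock: 4.78
ee_pos: [0.4921, -0.2486, 0.2758]
orientation: [-3.141, 0.003, -0.304]
force: [1.5, 0.3, 0.3]
opening: 0.0644
grip_force: 0.0
```

drive_tool(increments=[{"fingers": 0.4, "dp": [0, 0, -20], "yaw": 0}, {"fingers": 0.4, "dp": [0, 0, -20], "yaw": 0}, {"fingers": 0.4, "dp": [0, 0, -20], "yaw": 0}, {"fingers": 0.4, "dp": [0, 0, -20], "yaw": 0}])

```text
clock: 5.12
ee_pos: [0.4923, -0.2487, 0.2942]
orientation: [-3.141, 0.002, -0.304]
force: [-1.0, -0.4, 0.5]
opening: 0.0643
grip_force: 0.0
```

```bash
python3 ang.py s4; python3 -c "
from h import *
p,d,W=cam('scene');hsv=cv2.cvtColor(p,cv2.COLOR_RGB2HSV);o=(cv2.inRange(hsv,(5,170,100),(20,255,255))>0)&(W[...,2]>.15)&(W[...,2]<.24)&(W[...,1]<-.2)&(W[...,0]<.56);q=W[o]
a=np.radians(-17.4);h=np.array([np.cos(a),np.sin(a)]);c=q.mean(0);g=(c[:2]-[.4392,-.2319])@h;print(len(q),c,'tab q',np.arctan2(c[2]-.03,g),'(front face, true slightly lower)')"
```

```text
[ 0.4923 -0.2487  0.2942] [-1.  -0.4  0.5] 0.06432369606289191
q from tcp 1.3766859339102016 0.288606668816724
1471
n [-0.93080881  0.01390004  0.36524203] q plane 1.1968656353157048 0.0014516860043929658 1463
148 [ 0.4920357  -0.2442801   0.17885569] tab q 1.2220800946985284 (front face, true slightly lower)
```

View pics/s4.png

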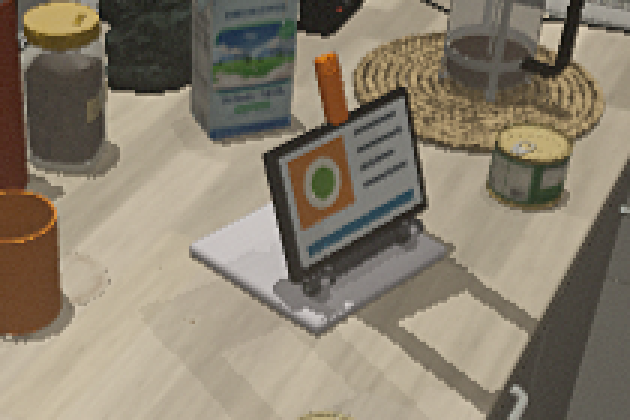

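The screen stays put on its own at about 1.20–1.22 rad, with its tab free at (330,90) in the crop and the gripper well clear above it.

```bash
python3 -c "
from bench import arm
print(arm.sign_off())"
```

```text
the job is handed in; nothing more can be done
None
```

The black screen now stands by itself, leaning back about 20–21 degrees from upright by the camera and arm measurements. The gripper is clear of it, the cookbook rest was not touched, and the job was handed in at about 5 s.

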